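# Load a valve spool under the spring-closed dust cover of an air gauge

## Robot

A 6-joint arm with a two-finger parallel gripper is mounted at the origin on the work surface. World frame = base frame: x ahead of the robot, y to its left, z up, the work surface at z = 0. Lengths are in m, angles in rad, forces in N, time in s.
With the tool pointing down it reaches from about 0.35 to 0.85 m from the base axis. Payload 8.1 kg.
Tool frame: the origin (TCP) lies on the centre line of the jaws, within the pads' length; the fingertips stand 14 mm ahead of it and the grasp point (between the pads) lies 5 mm behind it (ctrl.tcp_to_tips is the distance from the TCP to the fingertips, in m); z points along the fingers, y is the line along which they close (so a half turn about z gives the same grasp; the last joint's range is limited). The gripper opens to 93 mm and grips with 3 to 60 N. Pads are 15 mm wide; open, the fingers measure 128 mm over their backs; the gripper's body (75 mm by 188 mm) begins 65 mm behind the grasp point.
Start: joints at [-1.264, 0.13, 1.488, -0, 1.523, -0.085], TCP at [0.229, -0.555, 0.233] pointing down, gripper open.
Joint ranges: [-2.96, 2.96], [-0.89, 2.26], [0.02, 2.5], [-1.34, 4.48], [0, 2.73], [-2.66, 2.66]. Speed limits (rad/s): [2.39, 2.39, 2.79, 3.14, 3.14, 3.14].

## Interface

Orientations are given as a unit quaternion [w, x, y, z].
In Python, from rig import ctrl, grab_frame, get_calibration, ticket, recognise gives the robot as it stands. Calls block until the motion is done:
- ctrl.reach(position, orientation): joint-space move of the TCP to a pose.
- ctrl.line_to(position, feed=0.15, attitude=None, force_limit=None): straight line of the TCP; attitude=None keeps the orientation; feed is the mean speed in m/s. With force_limit (N) it stops when the force on the tool has changed by that much, and returns True; else False.
- ctrl.goto_joints(angles): joint-space move.
- ctrl.command_gripper(opening, f_grip=None): finger opening in m; f_grip is the grip in N (None keeps the last); returns when the fingers have stopped.
- ctrl.dwell(seconds).
- ctrl.ik(position, orientation): joint angles nearest the present ones, or None.
- ctrl.get_obs(): the state.
- grab_frame(name): name is "side" or "top" or "wrist"; returns the picture (480x640x3 uint8, red, green, blue); there is no depth.
- get_calibration(name): a dict with "K" (3x3 intrinsics, pixels), "distortion" ([k1, k2, p1, p2, k3] as OpenCV has them; the pictures are not rectified), "R" (3x3) and "t" (3): a world point X has camera coordinates R X + t. Camera axes: x right, y down, z forward; pixel columns grow to the right and rows downward; lengths in m; the calibration is good to about 2 mm. A picture is of the moment at which its call begins: read the wrist's pose just before it. get_calibration takes no time and is no camera call; for the wrist camera it gives the pose at the moment of the call.
A pose or a line that the arm cannot do raises ctrl.IKError and nothing moves.
- ticket.hand_in(): hands the job in; it is judged then, once.
Trained networks look in the newest picture that a camera, given by its name, has taken for a name from the list of things; names that differ only in an ending like _2 or _b are one class to them, and where a whole thing is asked for, a point or a joint stands for the part that bears it (a point fixed in the world has none). Each returns a list of dicts, best first, with "score" (0 to 1); they miss things now and then, are a little off and sometimes report something else, mostly with a low value. They report only what shows in the picture. A call takes as long as a camera call.
- recognise(camera, thing): "rect" ([centre column, centre row, width, height] in pixels, round what is visible of it).
The state is a dict: "clock": time; "q": joint angles; "qvel": joint speeds; "tau": joint torques, N m; "tool_pos": TCP position; "tcp_rot": TCP orientation; "contact_force": force on the tool from outside, world axes, zero at the start; "wrist_torque": the same for the moment, N m; "width": finger opening in m; "grasp_force": force on a finger pad.
Only numpy, scipy, OpenCV 4.12 (cv2) and the standard library are available. Lean on these libraries where they do the work, as an engineer would, in place of code of your own. Each camera call takes 0.05 s, during which the arm holds its last target. There are 200 camera calls.

## Task

Load the valve spool lying in the trough into the air gauge: press the gauge's bar down with one fingertip to hold the spring-closed dust cover open, and with the other fingertip push the spool by the end of its stem along the trough, under the cover, until it is fully home against the end stop. Then let the cover close behind it. The cover must never touch the spool; do not lift the spool out of the trough, and leave everything else on the bench where it stands.

Things in the scene. Friction and masses are not known exactly. Their poses are not given: they have to be found in the camera images.
- gauge: Fixed bench air gauge: grey base plate (x -158 to 92, y -36 to 88, 12 mm thick), steel trough, aluminium dust cover, gauging head with a flat dial at the far end (x 58 to 92 mm, 69 mm tall). Origin: on the bench below the trough's middle line, at the closed cover's front face. x: along the trough to the end stop (the way to push), y: left, to hinge and press bar, z: up. All in gauge frame, mm.
- mouth (a point): Mouth of the trough at the closed cover's front face, on the spool's axis, 33 mm above the bench (gauge x = 0, y = 0). Trough: gauge x -106 to 58 mm, floor z = 20, two guide rails up to z = 25 at |y| 11.4 to 20 mm. Closed cover: x 0 to 60, y -21 to 27, top z = 55 mm; its front skirt has a notch (|y| < 10, up to z = 43.5 mm) that clears the stem, not the lands. Fully open it reaches z = 82 mm.
- stop (a point): Centre of the face of the end stop in front of the gauging head, at gauge x = 56, y = 0, z = 33 mm, which the spool's front face meets when home.
- hinge (a point): Point on the axis of the hinge shaft (8 mm thick, along gauge x from -156 to 58 mm), at gauge x = 0, y = 27, z = 26 mm. A post holds its near end, x -155 to -145 mm, 32 mm tall.
- cover (a joint): Angle of dust cover and press bar, one rigid piece on the hinge shaft, rad: 0 closed (held by its spring), 0.92 fully open (stop). Pressing the bar down lifts the cover; let go, it closes by itself. From 0.6 to the stop the spool passes under it untouched. Pressed 35 mm from the shaft it takes about 2 N to start opening and 5 N to hold fully open.
- bar (a point): On the upper face of the press bar, 35 mm from the shaft, mid-length (gauge x -43.5 mm). The bar is a ribbed aluminium plate 3 mm thick, gauge x -143 to 56 mm, reaching 58 mm out from the shaft. Closed it slopes up to the left at 46 degrees, outer edge at y = 67, z = 67 mm; at 0.8 rad it lies level, top at z = 27.5, y 27 to 85 mm. A fingertip can slide along it while holding it down.
- spool: Stainless valve spool lying in the trough, stem to the near end: two lands 26 mm in diameter and 20 mm long, an 18 mm waist 10 mm long between them, and a stem 14 mm in diameter, 36 mm long; 86 mm overall, about 0.2 kg. Origin: on its axis, midway between the lands' outer faces, 33 mm above the bench. x: along the axis away from the stem (front face +25, stem end -61 mm). Home: gauge x = 31 mm.
- stem_end (a point): Centre of the end face of the spool's stem, where it is pushed; on the spool's axis, 33 mm above the bench. When the spool is home it is 30 mm in front of the cover (gauge x = -30 mm).
- mandrel: Bystander: turquoise anodised mandrel standing upright on a 38 mm flange, 118 mm tall. Origin: centre of its underside.
- poppet: Bystander: brass relief poppet standing on its 30 mm head, 45 mm tall. Origin: centre of its underside.
- setring: Bystander: steel setting ring lying flat, 60 mm across, 27 mm bore, 18 mm tall. Origin: centre of its underside.
- lap: Bystander: cast-iron lap cylinder standing upright, 40 mm across, 70 mm tall. Origin: centre of its underside.
- compound_jar: Bystander: closed white jar of lapping compound, 64 mm across, 58 mm tall. Origin: centre of its underside.
- bench_brush: Bystander: bench brush lying on the bench. Origin: its underside.

How it is judged:
On the way, in this order (a step that is already met when the one before it is completed fails the run):
1. the cover is held open while the spool is still outside it (value of joint cover above 0.5 rad and x of spool in the frame of gauge below -0.022 m), for 0.2 s.
2. the spool is home against the end stop with the cover still held open (value of joint cover above 0.5 rad and x of spool in the frame of gauge above 0.0275 m), for 0.1 s.
At the end, for the whole second after the job is handed in: The spool lies in the trough within 3.5 mm of the end stop, at rest, and the dust cover has closed behind it (within 0.04 rad) (x of spool in the frame of gauge between 0.0275 and 0.0335 m and z of spool in the frame of gauge between 0.03 and 0.036 m and angle between the x axis of spool and the x axis of gauge, either way round below 0.06 rad and value of joint cover below 0.04 rad and linear speed of spool below 0.01 m/s); the robot touches nothing.
It fails at once if the cover touches the spool (contact force between cover and spool above 0.5 N).
It fails at once if the spool is lifted out of the trough (z of spool in the frame of gauge above 0.041 m or angle between spool's own x axis and vertical below 1.35 rad or angle between spool's own x axis and vertical above 1.79 rad).
It fails at once if another thing on the bench is knocked or moved (distance of any of mandrel, poppet, setring, lap, compound_jar, bench_brush from where it was at the start of the episode above 0.015 m).
It also fails if it takes over 35 s, if anything falls off the work surface, if the arm or the gripper's body presses on something with over 40 N, if the wrist force passes 120 N, or if a joint passes its speed limit or range.

## Working session

There is one attempt and no reset: what is moved stays moved. The work goes in short steps, each a Python script; the robot and the scene stay as the last script left them, time stands still between calls to the robot, and variables do not carry over. Pictures are saved under pics/ and viewed, at most 10 in all, crops included, and the job is handed in when it is done.

```bash
mkdir -p pics; ls; python3 - <<'E'
from rig import ctrl, grab_frame, get_calibration, ticket, recognise
import cv2,numpy as np
for n in ["side","top"]:
    im=grab_frame(n); cv2.imwrite(f"pics/{n}0.png",im[:,:,::-1])
    c=get_calibration(n); print(n,np.round(c["K"],1).tolist(),np.round(c["distortion"],3),np.round(-c["R"].T@c["t"],3),np.round(c["R"],3).tolist())
    for t in ["gauge","spool","cover","bar","mandrel","poppet","setring","lap","compound_jar","bench_brush"]:
        r=recognise(n,t); print(t,[(np.round(x["rect"]).tolist(),round(x["score"],2)) for x in r[:2]])
o=ctrl.get_obs();print(o["clock"],o["tool_pos"],o["tcp_rot"],o["width"],ctrl.tcp_to_tips)
E
```

```text
pics
side [[475.0, 0.0, 313.9], [0.0, 475.0, 236.1], [0.0, 0.0, 1.0]] [-0.026  0.     0.     0.     0.   ] [0.167 0.902 0.691] [[-0.913, -0.409, 0.008], [-0.223, 0.481, -0.848], [0.343, -0.776, -0.53]]
gauge [([283.0, 271.0, 109.0, 54.0], 0.73), ([296.0, 316.0, 29.0, 26.0], 0.57)]
spool [([305.0, 264.0, 39.0, 12.0], 0.7)]
cover [([290.0, 264.0, 90.0, 28.0], 0.72), ([306.0, 265.0, 36.0, 9.0], 0.67)]
bar [([288.0, 260.0, 87.0, 33.0], 0.68)]
mandrel [([306.0, 234.0, 14.0, 48.0], 0.71)]
poppet []
setring [([308.0, 379.0, 36.0, 47.0], 0.65), ([296.0, 316.0, 28.0, 26.0], 0.57)]
lap [([222.0, 307.0, 23.0, 34.0], 0.85)]
compound_jar [([382.0, 199.0, 52.0, 22.0], 0.7), ([307.0, 381.0, 37.0, 50.0], 0.65)]
bench_brush [([261.0, 240.0, 12.0, 15.0], 0.68), ([380.0, 199.0, 53.0, 23.0], 0.58)]
top [[487.9, 0.0, 318.8], [0.0, 487.9, 238.8], [0.0, 0.0, 1.0]] [-0.051  0.     0.     0.     0.   ] [ 0.399 -0.011  1.255] [[0.018, -1.0, -0.002], [-0.99, -0.017, -0.139], [0.138, 0.005, -0.99]]
gauge [([280.0, 229.0, 73.0, 108.0], 0.8), ([472.0, 269.0, 68.0, 54.0], 0.73)]
spool [([294.0, 241.0, 14.0, 31.0], 0.72)]
cover [([273.0, 232.0, 44.0, 81.0], 0.9)]
bar [([274.0, 232.0, 41.0, 88.0], 0.87)]
mandrel [([332.0, 225.0, 18.0, 14.0], 0.68), ([210.0, 205.0, 27.0, 19.0], 0.68)]
poppet [([320.0, 183.0, 13.0, 13.0], 0.69)]
setring [([281.0, 229.0, 75.0, 110.0], 0.67), ([234.0, 257.0, 26.0, 21.0], 0.58)]
lap [([210.0, 204.0, 25.0, 18.0], 0.73)]
compound_jar [([168.0, 296.0, 29.0, 28.0], 0.77)]
bench_brush [([472.0, 267.0, 66.0, 57.0], 0.74), ([208.0, 204.0, 26.0, 17.0], 0.52)]
1.1 [ 0.2291108  -0.55452124  0.23263193] [-2.21503069e-05  9.80877046e-01  1.94628413e-01 -1.21789436e-05] 0.09299926273880643 0.014
```

```bash
python3 - <<'E'
import cv2
a=cv2.imread("pics/top0.png")[140:320,150:390];cv2.imwrite("pics/t1.png",cv2.resize(a,None,fx=3.3,fy=3.3,interpolation=cv2.INTER_CUBIC))
a=cv2.imread("pics/side0.png")[170:410,200:420];cv2.imwrite("pics/s1.png",cv2.resize(a,None,fx=2.5,fy=2.5,interpolation=cv2.INTER_CUBIC))
E
```

```text
(no output)
```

View pics/t1.png

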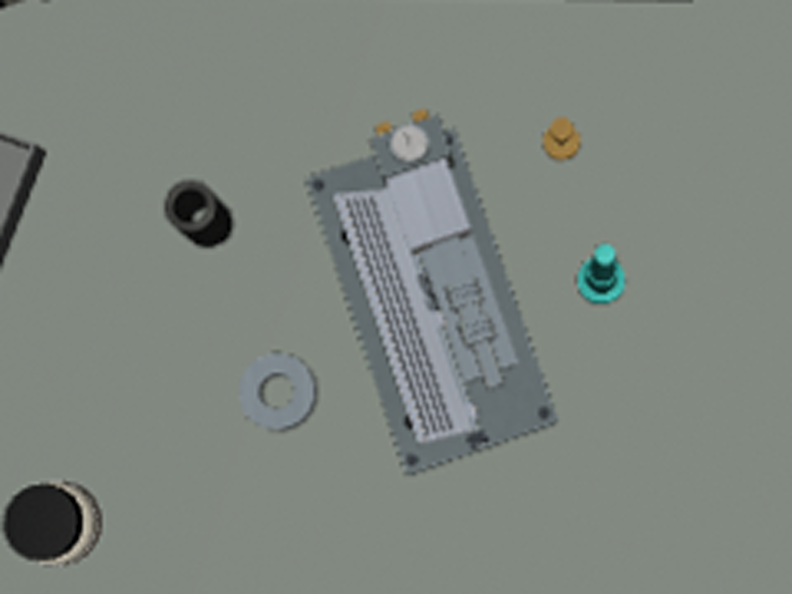

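View pics/s1.png

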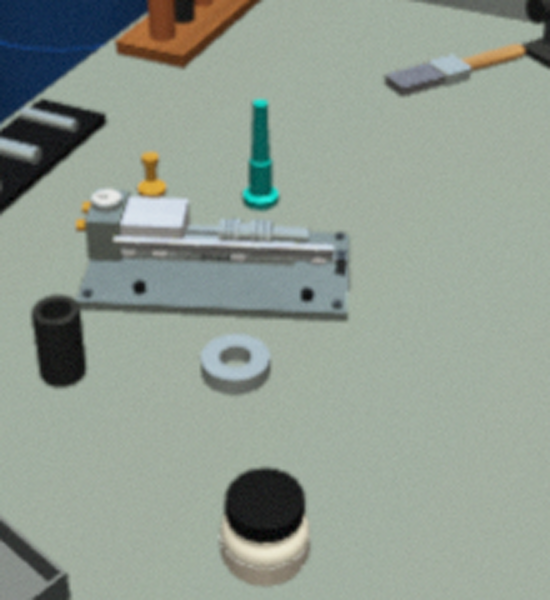

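The top view shows the gauge at yaw of about +19°, with plate corners in the crop at (307,180), (408,474), (555,420) and (455,128). The spool's stem end is at (492,383) and its front face at (461,280). The mandrel is at (601,290). The side view agrees, and nothing crowds the gauge. Next I'll fit the gauge pose and look from close above.

```bash
cat > h.py <<'E'
from rig import ctrl, grab_frame, get_calibration, ticket, recognise
import cv2,numpy as np
from scipy.optimize import least_squares
def ray(px,z,c):
    u=cv2.undistortPoints(np.array(px,float).reshape(-1,1,2),c["K"],c["distortion"]).reshape(-1,2)
    d=np.c_[u,np.ones(len(u))]@c["R"]; o=-c["R"].T@c["t"]
    return o+d*((np.broadcast_to(z,len(u))-o[2])/d[:,2])[:,None]
def proj(P,c): return cv2.projectPoints(np.array(P,float),cv2.Rodrigues(c["R"])[0],c["t"],c["K"],c["distortion"])[0].reshape(-1,2)
def g2w(P,g):
    P=np.atleast_2d(P)/1000.; s,k=np.sin(g[2]),np.cos(g[2])
    return np.c_[g[0]+k*P[:,0]-s*P[:,1],g[1]+s*P[:,0]+k*P[:,1],P[:,2]]
def w2g(P,g):
    P=np.atleast_2d(P); d=P[:,:2]-g[:2]; s,k=np.sin(g[2]),np.cos(g[2])
    return 1000*np.c_[k*d[:,0]+s*d[:,1],-s*d[:,0]+k*d[:,1]]
def fit(obs,g0):  # obs: list of (pixels, gauge pts, cal)
    f=lambda g: np.concatenate([(proj(g2w(P,g),c)-np.array(p)).ravel() for p,P,c in obs])
    r=least_squares(f,g0,loss="soft_l1"); return r.x,f(r.x)
def att(g): return [0,np.cos(g[2]/2),np.sin(g[2]/2),0]
E
python3 - <<'E'
from h import *
c=get_calibration("top"); f=lambda L:np.array(L)/3.3+[150,140]
g,r=fit([(f([[307,180],[408,474],[555,420]]),[[92,88,12],[-158,88,12],[-158,-36,12]],c)],[.42,.06,.33])
print(g,r.round(1))
print(w2g(ray(f([[492,383],[461,280]]),.033,c),g), w2g(ray(f([[600,285],[562,145]]),.0,c),g))
np.save("g.npy",g)
p=g2w([-75,25,250],g)[0]; print(p); ctrl.reach(p,att(g))
o=ctrl.get_obs(); cw=get_calibration("wrist"); im=grab_frame("wrist"); cv2.imwrite("pics/w1.png",im[:,:,::-1])
for t in ["spool","cover"]: print(recognise("wrist",t)[:2])
np.savez("w1.npz",**cw); print(-cw["R"].T@cw["t"],o["tool_pos"],o["contact_force"],ctrl.get_obs()["clock"])
print(proj(g2w([[92,88,12],[-158,88,12],[-158,-36,12],[92,-36,12],[-106,20,25],[-106,-20,25],[0,-21,55],[0,27,55],[-156,27,30]],g),cw).round())
E
```

```text
[0.63386396 0.08215337 0.36141848] [-0.7 -1.  -0.2  0.4  1.2  0.3]
[[-115.0172125     2.70998932]
 [ -31.83341115   -1.2190186 ]] [[ -66.6769358  -103.204365  ]
 [  50.31250482 -113.22182447]]
[0.55486921 0.07901816 0.25      ]
[{'rect': [342.0, 205.9, 33.4, 101.2], 'score': 0.67}]
[{'rect': [314.6, 167.8, 120.3, 251.1], 'score': 0.81}]
[0.62926375 0.10578611 0.40150512] [0.55501733 0.07817441 0.24996806] [ 0.01171653 -0.22869923  0.07370189] 3.775
[[236.   9.]
 [248. 287.]
 [374. 287.]
 [384.   9.]
 [317. 240.]
 [361. 240.]
 [370. 122.]
 [309. 122.]
 [310. 292.]]
```

View pics/w1.png

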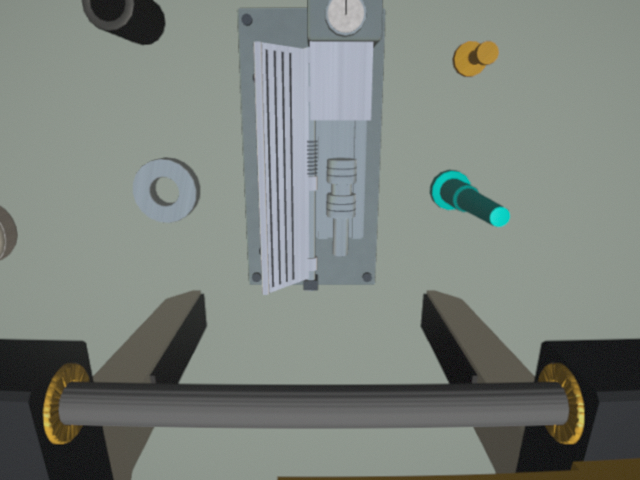

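The wrist view shows the plate corners at about (238,9), (249,285) and (375,285), and the cover front corners at (309,121) and (371,120). The trough's near end is at (317,238) and (362,238). The spool runs from row 158 to a stem end at (341,256). All of this is within 2 px of prediction, so I'll refit and move into position.

```bash
python3 - <<'E'
from h import *
c=get_calibration("top"); cw=dict(np.load("w1.npz")); f=lambda L:np.array(L)/3.3+[150,140]
g,r=fit([(f([[307,180],[408,474],[555,420]]),[[92,88,12],[-158,88,12],[-158,-36,12]],c),
 ([[238,9],[249,285],[375,285],[317,238],[362,238],[309,121],[371,120]],[[92,88,12],[-158,88,12],[-158,-36,12],[-106,20,25],[-106,-20,25],[0,27,55],[0,-21,55]],cw)],np.load("g.npy"))
print(g,r.round(1)); np.save("g.npy",g)
print("stem end",w2g(ray([[341,256]],.040,cw),g),"front",w2g(ray([[342,158]],.044,cw),g))
a=att(g); print(ctrl.get_obs()["tool_pos"])
ctrl.command_gripper(0.050)
# finger centres at y = yc +- (25+8.75)
yc=33.5
xs=-134
for z in (110,28): print(z,[ctrl.ik(g2w([x,yc,z+14],g)[0],a) is not None for x in (xs,-36)])
ctrl.reach(g2w([xs,yc,100+14],g)[0],a)
o=ctrl.get_obs(); im=grab_frame("wrist"); cv2.imwrite("pics/w2.png",im[:,:,::-1])
im=grab_frame("side"); cv2.imwrite("pics/s2.png",cv2.resize(im[190:310,230:390],None,fx=4.5,fy=4.5,interpolation=cv2.INTER_CUBIC)[:,:,::-1])
print(o["clock"],o["width"],w2g(o["tool_pos"],g),o["tool_pos"])
E
```

```text
[0.63535878 0.08194547 0.36154054] [-0.6 -1.6 -0.1 -0.2  1.3 -0.2 -1.1 -1.6  0.1  0.9 -0.4  0.6  1.2  0.8
 -0.5  0.7  0.9 -1.  -0.2  0.1]
stem end [[-117.75024515   -0.31791622]] front [[-30.68129344   0.50051393]]
[0.55497315 0.07834144 0.24994239]
110 [True, True]
28 [True, True]
5.275 0.049838319796966284 [[-132.88478404   33.13444494]] [0.49934443 0.06593445 0.1154483 ]
```

View pics/w2.png

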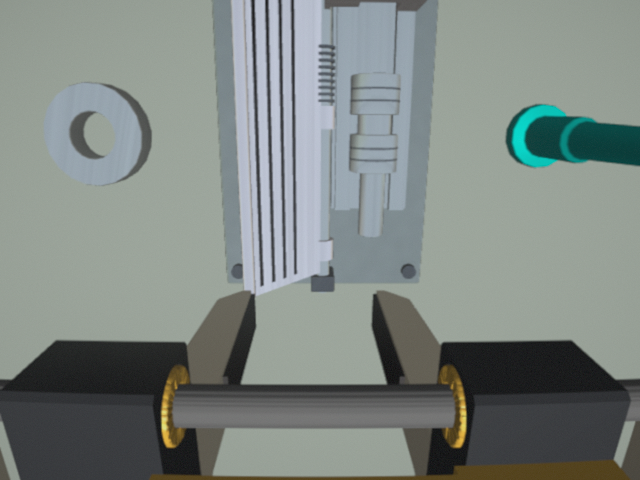

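View pics/s2.png

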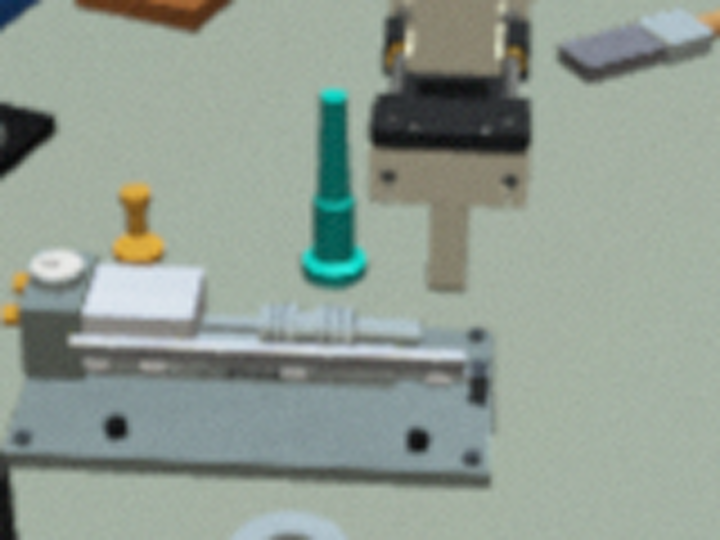

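The fingers straddle the hinge correctly, with the push finger behind the stem and the press finger over the bar. Stem end at gauge x ≈ -117, y ≈ 0. Next I'll press down.

```bash
python3 - <<'E'
from h import *
g=np.load("g.npy"); a=att(g)
def st(m):
    o=ctrl.get_obs(); f=o["contact_force"]; R=np.array([[np.cos(g[2]),np.sin(g[2])],[-np.sin(g[2]),np.cos(g[2])]])
    print(m,round(o["clock"],2),w2g(o["tool_pos"],g).round(1),round(o["tool_pos"][2]*1000-14,1),"F",(R@f[:2]).round(1),f[2].round(1))
ctrl.line_to(g2w([-131,33.5,75+14],g)[0],feed=.1,attitude=a); st("above")
for z in (50,28):
    h=ctrl.line_to(g2w([-131,33.5,z+14],g)[0],feed=.06,force_limit=25); st(h)
ctrl.dwell(.2); st("held")
for n in ("wrist","side"):
    im=grab_frame(n)
    if n=="side": im=cv2.resize(im[190:310,230:390],None,fx=4.5,fy=4.5,interpolation=cv2.INTER_CUBIC)
    cv2.imwrite(f"pics/{n}3.png",im[:,:,::-1])
E
```

```text
above 5.78 [[-130.8   33.5]] 75.2 F [-0.4 -0.5] 0.3
False 6.34 [[-131.5   33.3]] 49.7 F [-1.2 -1.6] 0.5
False 6.86 [[-131.    33.7]] 27.9 F [0.6 1.8] 4.1
held 7.06 [[-131.    33.7]] 28.2 F [0.8 3.1] 4.6
```

View pics/wrist3.png

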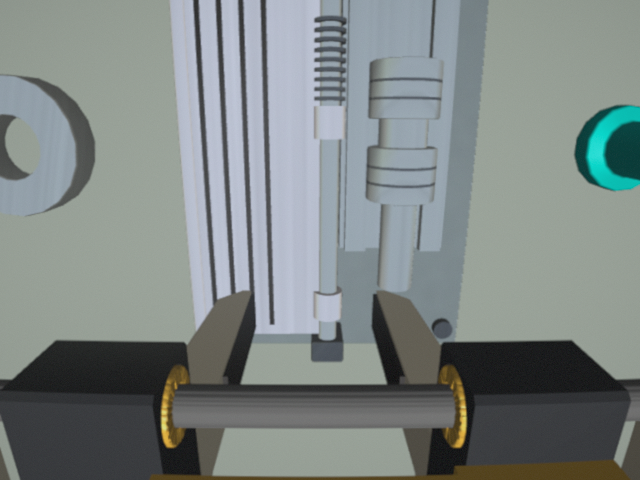

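View pics/side3.png

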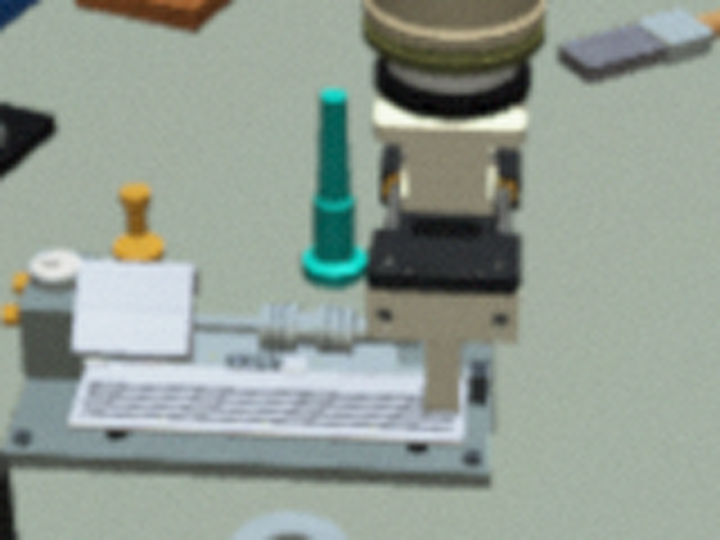

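The cover is open with the bar level and the push finger is in line with the stem, so I'll push.

```bash
python3 - <<'E'
from h import *
g=np.load("g.npy"); a=att(g)
def st(m):
    o=ctrl.get_obs(); f=o["contact_force"]; R=np.array([[np.cos(g[2]),np.sin(g[2])],[-np.sin(g[2]),np.cos(g[2])]])
    print(m,round(o["clock"],2),w2g(o["tool_pos"],g).round(1),round(o["tool_pos"][2]*1000-14,1),"F",(R@f[:2]).round(1),f[2].round(1))
for x,v,F in ((-90,.04,10),(-48,.04,10),(-30,.02,6)):
    h=ctrl.line_to(g2w([x,33.5,28+14],g)[0],feed=v,force_limit=F); st(h)
    if h: break
ctrl.dwell(.2); st("end")
for n in ("wrist","side"):
    im=grab_frame(n)
    if n=="side": im=cv2.resize(im[190:310,230:390],None,fx=4.5,fy=4.5,interpolation=cv2.INTER_CUBIC)
    cv2.imwrite(f"pics/{n}4.png",im[:,:,::-1])
E
```

```text
False 8.33 [[-89.7  33.5]] 28.2 F [-2.2 -0.3] 3.8
False 9.53 [[-47.9  33.5]] 28.1 F [-3.3 -0.8] 4.5
True 10.12 [[-38.4  33.6]] 27.7 F [-1.9  0.5] 4.4
end 10.32 [[-38.4  33.6]] 27.7 F [-0.3 -0.1] 5.7
```

View pics/wrist4.png

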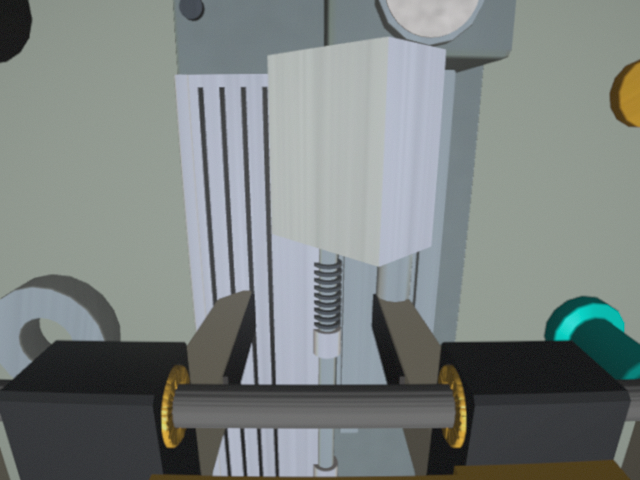

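The spool is under the open cover, stem end at (395,300), and contact stopped the tool at x = -38.4 where -37.5 was expected. I'll press once more to confirm it is seated, then retreat.

```bash
python3 - <<'E'
from h import *
g=np.load("g.npy"); a=att(g)
def st(m):
    o=ctrl.get_obs(); f=o["contact_force"]; R=np.array([[np.cos(g[2]),np.sin(g[2])],[-np.sin(g[2]),np.cos(g[2])]])
    x=w2g(o["tool_pos"],g)[0]
    print(m,round(o["clock"],2),x.round(1),round(o["tool_pos"][2]*1000-14,1),"F",(R@f[:2]).round(1),f[2].round(1)); return x[0]
h=ctrl.line_to(g2w([-33,33.5,42],g)[0],feed=.015,force_limit=12); x=st(h)
ctrl.dwell(.3); x=st("pressed")
if h and abs(x+37.5)<2.5:
    ctrl.line_to(g2w([x-5,33.5,42],g)[0],feed=.03); st("back")
    ctrl.line_to(g2w([x-5,33.5,80+14],g)[0],feed=.05); st("up")
    ctrl.line_to(g2w([x-60,33.5,140+14],g)[0],feed=.12); ctrl.dwell(.3); st("clear")
    cw=get_calibration("wrist"); im=grab_frame("wrist"); cv2.imwrite("pics/w5.png",im[:,:,::-1]); np.savez("w5.npz",**cw)
    print(proj(g2w([[-30,0,40],[-30,-7,33],[-30,7,33],[0,-21,55],[0,27,55]],g),cw).round(1))
E
```

```text
True 10.7 [-38.4  33.6] 27.5 F [-2.1  0.9] 5.9
pressed 11.0 [-38.4  33.6] 27.5 F [-1.6  0.3] 5.9
back 11.32 [-43.1  33.4] 28.3 F [2.5 0.9] 4.7
up 12.51 [-43.7  33.6] 79.5 F [-0.1  0.3] -0.3
clear 13.63 [-98.5  33.6] 139.4 F [-0.2  1. ] -1.0
[[368.2 133.3]
 [378.1 132.8]
 [355.6 132.7]
 [411.   79.6]
 [324.6  79.1]]
```

```bash
ls pics/w5.png
```

```text
pics/w5.png
```

View pics/w5.png

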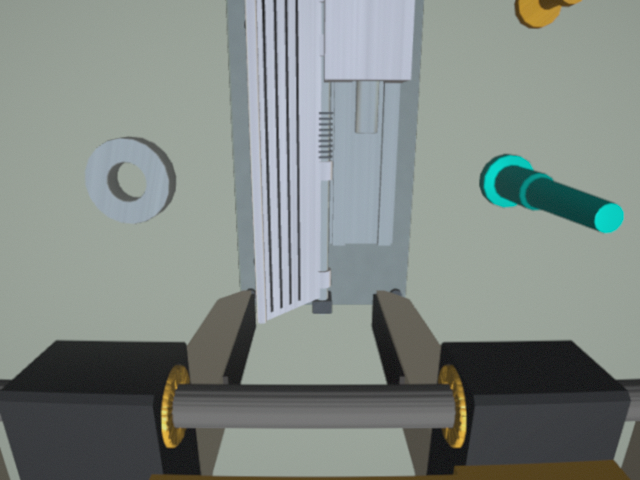

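The cover is closed, with its front edge at row 79 as predicted. The stem end is at (367,133), against (368,133) predicted for home. The other parts in view (ring, mandrel, poppet) look undisturbed.

```bash
python3 -c "
from rig import ticket
print(ticket.hand_in())"
```

```text
the job is handed in; nothing more can be done
None
```

I handed the job in at about 14 s of the 35 s allowed: the spool is home against the end stop, the cover has closed behind it, and the arm is clear; the hand-in call returned no verdict.

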